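# Bolt the packed delivery box

### The arm

A 6-joint arm with a two-finger parallel gripper is mounted at the origin on the work surface. World frame = base frame: x ahead of the robot, y to its left, z up, the work surface at z = 0. Lengths are in m, angles in rad, forces in N, time in s.
With the tool pointing down it reaches from about 0.4 to 0.925 m from the base axis. Payload 3.4 kg.
Tool frame: the origin (TCP) lies at the very end of the fingers, on their centre line; the grasp point (between the pads) lies 19 mm behind it; z points along the fingers, x is the direction in which the jaws open and shut, and the axes are right-handed (so a half turn about z gives the same grasp; the last joint's range is limited). The gripper opens to 85 mm and grips with 20 to 120 N. Pads are 22 mm wide; open, the fingers measure 114 mm over their backs; the gripper's body (76 mm by 85 mm) begins 54 mm behind the grasp point. The pads swing forward as they close: fully open they stand 13 mm farther back than shut.
Start: joints at [1.185, 0.307, 1.506, -0, 1.328, -0.073], TCP at [0.176, 0.547, 0.231] pointing down, gripper open.
Joint ranges: [-3.12, 3.12], [-1.05, 2.28], [0.14, 2.33], [-1.42, 4.57], [0.1, 2.73], [-2.68, 2.68]. Speed limits (rad/s): [2.57, 2.57, 3.14, 3.14, 3.14, 3.14].

### API

Orientations are given as a rotation vector (axis times angle).
In Python, from plant import monitor, vision, sign_off gives the robot as it stands.
- The arm moves only by the tool servo_tool, never from a script. Its argument "rows" is a list of rows, each a list of 3 entries, a list of its own where there are three numbers: the shift along the tool's x, y, z in m, then the turn about the tool's z in degrees, then the gripper's target within -1 to 1 (shut at 1, half-way at 0, fully open at -1). A call has 1 to 8 rows; each row is the pose to reach, as a shift and turn from the pose measured when the call began, along the tool's axes at that moment; what a row does not reach only later rows make up. A row lasts 1/10 s, in which the tool goes at most 50 mm and 8.59 degrees, less where a joint would pass 70% of its speed; a pose out of reach is approached as far as the arm can. A call with a gripper value outside its range is refused whole. The fingers move at their own pace and stop on an object; the grip force is fixed at half the most. Time passes only in rows, so rows that repeat a pose let the fingers close. It gives the time, the measured TCP pose, the force and the opening at its end, in the units of the state.
- monitor.get_obs(): the state, without advancing time (a new reading comes with each control period).
- vision.camera(name): name is "scene" or "top"; returns the picture (384x512x3 uint8, blue, green, red); there is no depth.
- vision.get_calibration(name): a dict with "camera_matrix" (3x3 intrinsics, pixels), "origin" and "orientation" of the camera in the world. Camera axes: x right, y up, looking along -z (the intrinsics and any distortion apply to the point x, -y, -z); pixel columns grow to the right and rows downward; lengths in m; the calibration is good to about 2 mm. A picture is of the moment at which its call begins. get_calibration takes no time and is no camera call.
- sign_off(): hands the job in, once; it reports no verdict.
The state is a dict: "t": time; "qpos": joint angles; "qd": joint speeds; "joint_efforts": joint torques, N m; "eef_pos": TCP position; "eef_rot": TCP orientation; "contact_force": force on the tool from outside, world axes, zero at the start; "ft_torque": the same for the moment, N m; "grip_width": finger opening in m.
Only numpy, scipy, OpenCV 4.12 (cv2) and the standard library are available. Lean on these libraries where they do the work, as an engineer would, in place of code of your own. Each camera call takes 0.05 s, during which the arm holds its last target. There are 200 camera calls.

### The job

The delivery box on the counter is packed: push its lid down shut, then bolt it - lift the bolt's red-knobbed handle out of its notch, slide the bolt through the lid's staple until it stops, and lower the handle into the far notch so that it lies fully down there, and let go. Slide gently: never press the bolt against its fittings with more than 12 N. Leave the loose things on and around the box where they are.

Things in the scene. Friction and masses are not known exactly. Their poses are not given: they have to be found in the camera images.
- boltplate: Steel bolt fittings fixed on top of a wooden delivery box (260 x 380 mm, top 100 mm above the counter, immovable). Origin: on the box's top below the bolt's axis, level with the near notch. z up; y: the way the bolt slides to lock, along its axis, toward the lid; the handle sticks out to -x. The axis is 26 mm above the box's top. A rear barrel (50 wide, 34 tall) is at y = -53..-23 mm
- near_notch (a point): on the box's top, below the middle of the near notch where the handle starts, 25 mm to -x of the axis: 11 mm wide for the 8 mm handle arm, between a wall and a rail that runs on to the far notch. Walls and rail stand 22 to 28 mm to -x of the bolt's axis, tops 38 mm above the box's top. Lift the handle at least 0.55 rad, better 0.8, to pass over the rail
- catch_range (a point): on the box's top below the bolt's axis, 72 mm along y from the near notch: middle of the brass catch's range. The catch, on slotted screws, holds the far notch (11 mm wide, walls as the near one's); the notch's centre lies within 20 mm either way of here along y, differs each time and is NOT measured: find it by feel, by sliding to the stop
- bolt: the moving bolt (12 mm rod, collar, handle). Its frame stays on the axis at the near notch, parallel to the fittings' frame, 26 mm above the box's top. About 1.2 N slides it. Its collar meets a rubber-faced block on the catch (36 mm wide, 34 tall) and stops just where the handle arm is centred over the far notch (within 1 mm); the rubber gives about 1 mm at 5 N
- knob (a point): centre of the red ball knob, 18 mm across, on the handle's arm, 48 mm from the bolt's axis; moves with it. Lying in a notch the arm rises 15 degrees from level: the knob is 46 mm to -x of the axis, 38 mm above the box's top. Lifting turns it up about the bolt's axis; let go, it falls back by its weight (90 g). Beside it along the bolt is free room for fingers to 10 mm above the box
- rod (a joint): how far the bolt has slid from the near notch (m): 0 open, 0.051 to 0.092 at the far notch
- handle (a joint): lift of the handle (rad): 0 lying down in a notch, about 0.5 when it rests on top of the rail, 1.2 at most
- lid (a joint): opening of the lid (rad): 0 shut, level with the box's top; starts ajar. A wooden panel 260 x 148 x 12 mm, hinged at its edge away from the bolt, stiff enough to stay where left; 2 to 5 N near the free edge push it down until it meets the box. It carries a steel staple (29 mm wide, 46 tall) through which the bolt's nose passes; the nose cannot pass an open lid
- lid_press (a point): a point on the lid's upper face, 28 mm from its free edge and 120 mm from its hinge, clear of the staple: a good place to push down; it moves with the lid
- stamp_mid (a point): a dark wooden hand stamp, 32 mm across and 56 mm tall, standing on the box's fixed deck; the point is its centre, 28 mm above its foot
- pack_a_mid (a point): an empty white food tray 110 x 160 x 45 mm; the point is half-way up its middle
- gift_mid (a point): a white paper-wrapped carton 120 x 170 x 60 mm; the point is its centre
- cup_mid (a point): a blue tea cup, 72 mm across and 75 mm tall; the point is half-way up
- jar_mid (a point): a jar 60 mm across and 85 mm tall; the point is half-way up

How it is judged:
On the way, in this order (a step that is already met when the one before it is completed fails the run):
1. the lid is pushed down shut (value of joint lid below 0.03 rad and value of joint handle below 0.3 rad), for 0.2 s.
2. the handle is lifted out and the bolt slid part of the way, handle up, lid shut (value of joint handle above 0.4 rad and value of joint rod above 0.025 m and value of joint lid below 0.03 rad), for 0.1 s.
At the end, for the whole second after the job is handed in: the lid is shut (within 0.03 rad), the bolt is slid across by more than 45 mm and its handle lies down in the far notch (within 0.12 rad of fully down), all at rest and released (value of joint lid below 0.03 rad and value of joint rod above 0.045 m and value of joint handle below 0.12 rad and velocity of joint handle below 0.1 rad/s and velocity of joint rod below 0.01 m/s); the robot touches nothing.
It fails at once if the bolt is pressed against its fittings (stop, notch walls or rail) with more than 12 N (contact force between bolt and boltplate above 12 N).
It fails at once if the stamp, tray, carton, cup or jar is moved by more than 30 mm (distance of any of stamp_mid, pack_a_mid, gift_mid, cup_mid, jar_mid from where it was at the start of the episode above 0.03 m).
It also fails if it takes over 58 s, if anything falls off the work surface, if the arm or the gripper's body presses on something with over 40 N, if the wrist force passes 120 N, or if a joint passes its speed limit or range.

## Working session

There is one attempt and no reset: what is moved stays moved. The work goes in short steps, Python scripts to look and compute and a tool call to move; the robot and the scene stay as the last step left them, time stands still between calls to the robot, and variables do not carry over. Pictures are saved under pics/ and viewed, about 8 in all and at most 12, crops included, and the job is handed in when it is done.

Besides the shell and the picture viewer there is one more tool, called as a command line: name --argument value ..., lists and objects as JSON in quotes. servo_tool: Moves the arm, as the interface text tells. Its arguments: {"type":"object","properties":{"rows":{"type":"array"}},"required":["rows"]}

```bash
mkdir -p pics; ls
python3 - <<'E'
from plant import monitor, vision
import cv2
o=monitor.get_obs();print(o)
for n in("scene","top"):
    cv2.imwrite(f"pics/{n}0.png",cv2.resize(vision.camera(n),(800,600),interpolation=cv2.INTER_CUBIC)); print(n,vision.get_calibration(n))
E
```

```text
pics
{'t': 0.0, 'qpos': array([ 1.18553278e+00,  3.07567152e-01,  1.50767395e+00, -2.56725766e-05,
        1.32843717e+00, -7.34776676e-02]), 'qd': array([ 0.00043433, -0.00188192, -0.00036276, -0.00012801,  0.00015494,
        0.00078469]), 'joint_efforts': array([-1.60156822e-03, -4.57548845e+01, -2.51917148e+01, -5.83600977e-04,
        1.33506587e-02, -2.66959677e-05]), 'eef_pos': array([0.17613749, 0.54660834, 0.23038421]), 'eef_rot': array([ 2.53849511,  1.8489432 , -0.00276094]), 'contact_force': array([ 0.28835683, -0.0111046 ,  1.4495564 ]), 'ft_torque': array([-0.02364317, -0.0156259 ,  0.00609841]), 'grip_width': 0.08543050115010602}
scene {'camera_matrix': array([[489.34496938,   0.        , 254.26886471],
       [  0.        , 489.34496938, 195.31866533],
       [  0.        ,   0.        ,   1.        ]]), 'origin': array([1.74446684, 0.25843351, 0.96260031]), 'orientation': array([0.67877499, 0.86234866, 1.61945186])}
top {'camera_matrix': array([[447.31142552,   0.        , 256.23746666],
       [  0.        , 447.31142552, 195.7078742 ],
       [  0.        ,   0.        ,   1.        ]]), 'origin': array([ 0.39888208, -0.01893532,  1.48451759]), 'orientation': array([ 0.08422743, -0.0814307 , -1.55566653])}
```

View pics/top0.png

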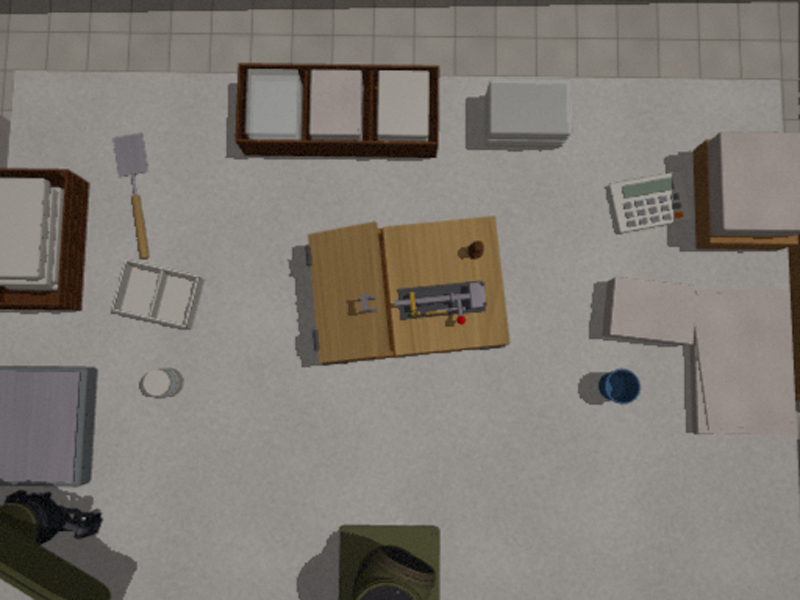

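View pics/scene0.png

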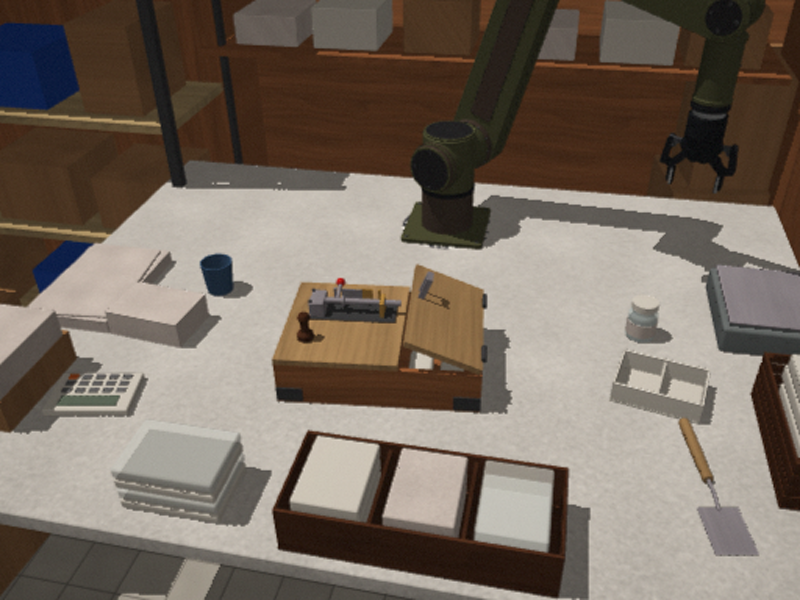

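Top: box spans about (310-508, 218-362), lid on the left (world +y), red knob at (461,320), bolt running left. Scene: knob at (340,282), lid ajar. I'll enlarge both.

```bash
cat > h.py <<'E'
import numpy as np,cv2
from plant import monitor,vision
from scipy.spatial.transform import Rotation as R
def ray(n,u,v):
    c=vision.get_calibration(n);K=c['camera_matrix']
    d=np.array([(u-K[0,2])/K[0,0],-(v-K[1,2])/K[1,1],-1.]);return c['origin'],R.from_rotvec(c['orientation']).apply(d)
def atz(n,u,v,z):
    o,d=ray(n,u,v);return o+d*(z-o[2])/d[2]
def tri(a,b):
    o1,d1=ray('top',*a);o2,d2=ray('scene',*b)
    s=np.linalg.lstsq(np.c_[d1,-d2],o2-o1,rcond=None)[0];p,q=o1+s[0]*d1,o2+s[1]*d2
    return (p+q)/2,np.linalg.norm(p-q)
def proj(n,p):
    c=vision.get_calibration(n);K=c['camera_matrix'];q=R.from_rotvec(c['orientation']).inv().apply(np.array(p)-c['origin'])
    return K[0,2]-K[0,0]*q[...,0]/q[...,2],K[1,2]+K[1,1]*q[...,1]/q[...,2]
def crop(n,x,y,w,h,s,f):
    cv2.imwrite('pics/'+f,cv2.resize(vision.camera(n)[y:y+h,x:x+w],None,fx=s,fy=s,interpolation=cv2.INTER_CUBIC))
E
python3 - <<'E'
from h import *
crop('top',190,130,145,110,5.5,'t1.png')
crop('scene',165,160,160,105,5,'s1.png')
E
```

```text
(no output)
```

View pics/t1.png

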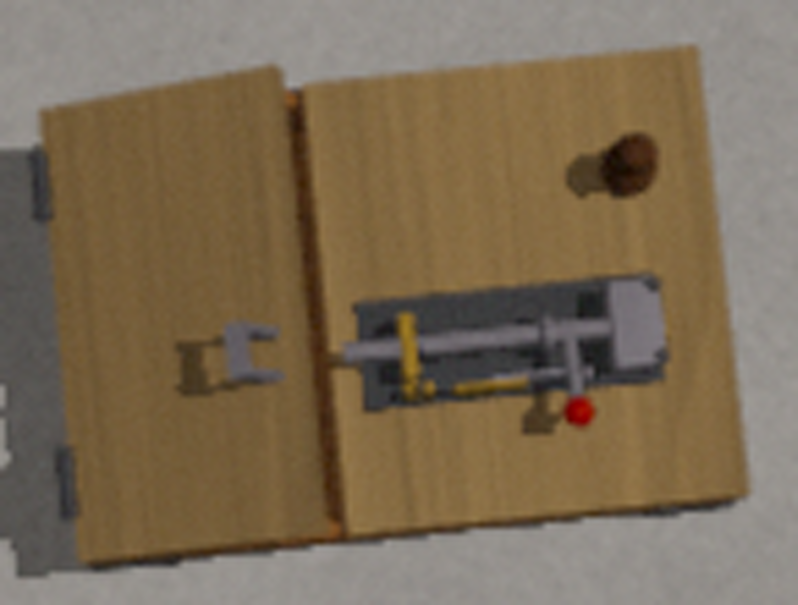

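View pics/s1.png

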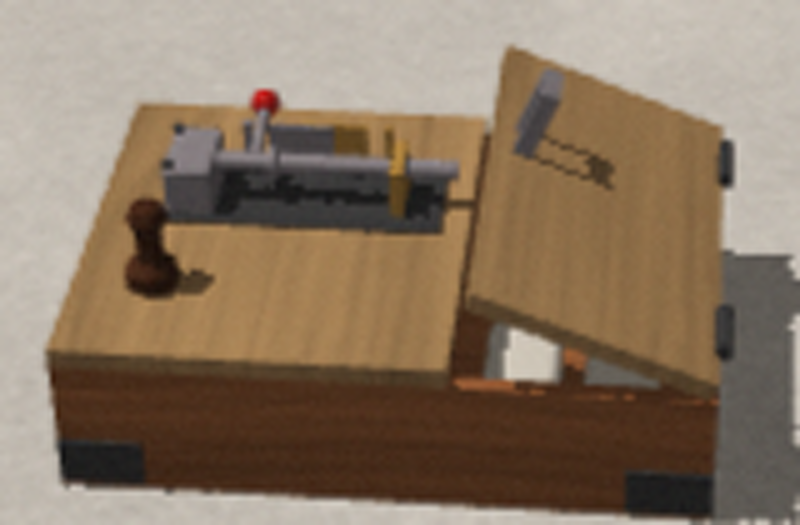

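```bash
cat >> h.py <<'E'
T=lambda X,Y:((X+.5)/5.5-.5+190,(Y+.5)/5.5-.5+130)
S=lambda X,Y:((X+.5)/5-.5+165,(Y+.5)/5-.5+160)
E
python3 - <<'E'
from h import *
np.set_printoptions(precision=4,suppress=True)
k,e=tri(T(579,411),S(265,101));print('knob',k,e)
a,b=atz('top',*T(345,352),.132),atz('top',*T(612,326),.132)   # rod top
print('rod',a,b,np.degrees(np.arctan2(*(a-b)[1::-1])))
c=[atz('top',*T(*p),.1) for p in((697,46),(747,495),(348,533),(302,88))]
print(np.array(c)); 
for i,j in((0,1),(1,2),(0,3)):d=c[j]-c[i];print(np.linalg.norm(d),np.degrees(np.arctan2(d[1],d[0])))
print('staple/lid',[tri(T(*p),S(*q))for p,q in(((277,67),(466,303)),((325,533),(510,47)),((40,108),(718,389)))])
o=monitor.get_obs();print(R.from_rotvec(o['eef_rot']).as_matrix())
E
```

```text
knob [ 0.5171 -0.133   0.1401] 0.0011930760817015417
rod [ 0.5486 -0.0035  0.132 ] [ 0.5651 -0.1511  0.132 ] 96.3690738433923
[[ 0.7315 -0.2025  0.1   ]
 [ 0.4743 -0.2305  0.1   ]
 [ 0.4499 -0.0063  0.1   ]
 [ 0.7039  0.0237  0.1   ]]
0.25873710965198005 -173.7913489039128
0.22549030403804657 96.20908285976667
0.22786560865034927 96.94407763880041
staple/lid [(array([0.7052, 0.035 , 0.1482]), np.float64(0.0025478441231933796)), (array([0.4475, 0.0069, 0.1539]), np.float64(0.002672034768351876)), (array([0.6908, 0.1731, 0.0981]), np.float64(0.001188865381888841))]
[[ 0.3068  0.9518 -0.0005]
 [ 0.9518 -0.3068 -0.0012]
 [-0.0013 -0.0001 -1.    ]]
```

Knob at about (0.517, -0.133, 0.140), bolt direction at 96.4° yaw, and the lid's free edge is about 50 mm up. I'll go above the lid press point (0.613, 0.046) with the gripper shut.

servo_tool --rows '[[[-0.343,0.57,0.03],-24.3,1],[[-0.343,0.57,0.03],-24.3,1],[[-0.343,0.57,0.03],-24.3,1],[[-0.343,0.57,0.03],-24.3,1],[[-0.343,0.57,0.03],-24.3,1],[[-0.343,0.57,0.03],-24.3,1],[[-0.343,0.57,0.03],-24.3,1],[[-0.343,0.57,0.03],-24.3,1]]'

```text
t: 1.0
eef_pos: [0.4342, 0.2511, 0.2136]
eef_rot: [2.093, 2.342, -0.001]
contact_force: [0.8, 1.0, -0.0]
grip_width: 0.0001
```

servo_tool --rows '[[[-0.224,0.155,0.01],0,1],[[-0.224,0.155,0.01],0,1],[[-0.224,0.155,0.01],0,1],[[-0.224,0.155,0.01],0,1],[[-0.224,0.155,0.01],0,1],[[-0.224,0.155,0.01],0,1],[[-0.224,0.155,0.03],0,1],[[-0.224,0.155,0.045],0,1]]'

```text
t: 1.8
eef_pos: [0.614, 0.0444, 0.1677]
eef_rot: [2.096, 2.34, -0.002]
contact_force: [-0.9, -0.3, 0.3]
grip_width: -0.0001
```

Now press down slowly.

servo_tool --rows '[[[0,0,0.01],0,1],[[0,0,0.02],0,1],[[0,0,0.028],0,1],[[0,0,0.036],0,1],[[0,0,0.044],0,1],[[0,0,0.05],0,1],[[0,0,0.056],0,1],[[0,0,0.06],0,1]]'

```text
t: 2.6
eef_pos: [0.6142, 0.0444, 0.1073]
eef_rot: [2.095, 2.34, -0.001]
contact_force: [0.1, -1.8, 2.5]
grip_width: -0.0003
```

servo_tool --rows '[[[0,0,0.003],0,1],[[0,0,0.006],0,1]]'

```text
t: 2.8
eef_pos: [0.6142, 0.0443, 0.101]
eef_rot: [2.095, 2.34, -0.002]
contact_force: [0.0, -2.5, 3.3]
grip_width: 0.0001
```

servo_tool --rows '[[[0,0,0.0015],0,1],[[0,0,0.003],0,1]]'

```text
t: 3.0
eef_pos: [0.6142, 0.0443, 0.0998]
eef_rot: [2.095, 2.34, -0.001]
contact_force: [-5.4, -1.2, 20.9]
grip_width: 0.0001
```

servo_tool --rows '[[[0,0,0.0],0,1],[[0,0,0.0],0,1],[[0,0,-0.05],0,1],[[0,0,-0.1],0,0],[[-0.05,-0.116,-0.1],0,0.0],[[-0.1,-0.116,-0.1],0,0.0],[[-0.165,-0.116,-0.1],0,0.0],[[-0.165,-0.116,-0.1],0,0.0]]'

```text
t: 3.8
eef_pos: [0.5184, -0.1191, 0.1997]
eef_rot: [-2.094, -2.342, 0.0]
contact_force: [1.0, 0.2, 1.0]
grip_width: 0.0428
```

servo_tool --rows '[[[0,0,0],0,0],[[0,0,0],0,0]]'

```text
t: 4.0
eef_pos: [0.5175, -0.1197, 0.1991]
eef_rot: [-2.096, -2.337, -0.0]
contact_force: [0.1, 0.9, -0.3]
grip_width: 0.0428
```

Run:
```python
from h import *
crop('scene',165,130,160,110,5,'s2.png')
```

```text
(no output)
```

View pics/s2.png

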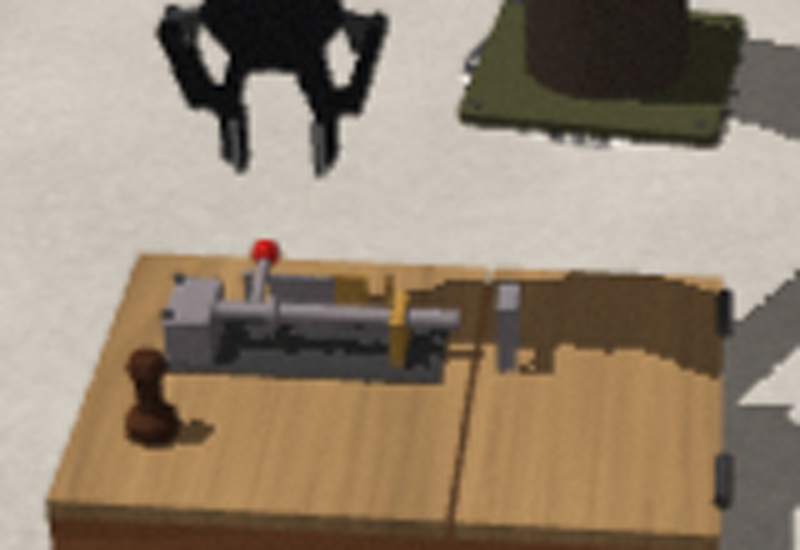

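The lid is shut. Fingertips are at (236,170) and (322,172), the knob at (265,252). I'll check the knob's position by colour centroid and the tip offset against the camera.

Run:
```python
from h import *
np.set_printoptions(precision=4,suppress=True)
def red(n):
    i=vision.camera(n).astype(int);m=(i[...,2]>110)&(i[...,1]<70)&(i[...,0]<80);v,u=np.nonzero(m);return (u.mean(),v.mean()),(np.ptp(u),np.ptp(v)),len(u)
s=red('scene');print(s)
i=monitor.get_obs();p=i['eef_pos'];print(p,'proj',[(c-o+.5)*5-.5 for c,o in zip(proj('scene',p),(165,130))])
k=tri(T(579,411),s[0]);print(k)
K=k[0];d=K-p;m=R.from_rotvec(i['eef_rot']).as_matrix();print('tool delta to knob',m.T@d)
```

```text
((np.float64(343.6730769230769), np.float64(75.92307692307692)), (np.int64(289), np.int64(180)), 52)
[ 0.5183 -0.1181  0.1992] proj [np.float64(283.6976154751896), np.float64(172.86083833969397)]
(array([0.4844, 0.0605, 0.5016]), np.float64(0.3235891739658789))
tool delta to knob [ 0.1816 -0.0141 -0.3022]
```

```bash
cat >> h.py <<'E'
def red(n,x0,y0,x1,y1):
    i=vision.camera(n)[y0:y1,x0:x1].astype(int);w=np.clip(i[...,2]-np.maximum(i[...,1],i[...,0])-50,0,None).astype(float)
    v,u=np.indices(w.shape);return ((u*w).sum()/w.sum()+x0,(v*w).sum()/w.sum()+y0),int((w>0).sum())
def tcp(n=6):
    P=[]
    for _ in range(n): vision.camera('scene');P.append(monitor.get_obs()['eef_pos'])
    return np.mean(P,0),np.std(P,0)
E
python3 - <<'E'
from h import *
np.set_printoptions(precision=4,suppress=True)
s=red('scene',205,165,235,190);print(s,S(265,101))
p,sd=tcp();print(p,sd,'proj',[(c-o+.5)*5-.5 for c,o in zip(proj('scene',p),(165,130))])
print(tri(T(579,411),s[0]))
E
```

```text
((np.float64(217.19743178170145), np.float64(179.35152487961477)), 22) (217.6, 179.8)
[ 0.5187 -0.1178  0.1995] [0.     0.0002 0.0001] proj [np.float64(283.8859862883113), np.float64(172.79504512856985)]
(array([ 0.5171, -0.1335,  0.1417]), np.float64(0.002518038231454008))
```

servo_tool --rows '[[[-0.014,-0.003,0],0,0],[[-0.014,-0.003,0.03],0,0],[[-0.014,-0.003,0.045],0,0],[[-0.014,-0.003,0.06],0,0],[[-0.014,-0.003,0.07],0,0],[[-0.014,-0.003,0.077],0,0],[[-0.014,-0.003,0.077],0,0]]'

```text
t: 5.15
eef_pos: [0.5168, -0.1326, 0.1219]
eef_rot: [-2.091, -2.343, 0.001]
contact_force: [-0.3, -0.9, 0.3]
grip_width: 0.0424
```

Run:
```python
from h import *
np.set_printoptions(precision=4,suppress=True)
print(tcp(3),monitor.get_obs()['contact_force'])
crop('scene',190,140,60,50,12,'s3.png')
```

```text
(array([ 0.5176, -0.1327,  0.1229]), array([0.0002, 0.    , 0.0003])) [0.3576 0.5689 0.1655]
```

View pics/s3.png

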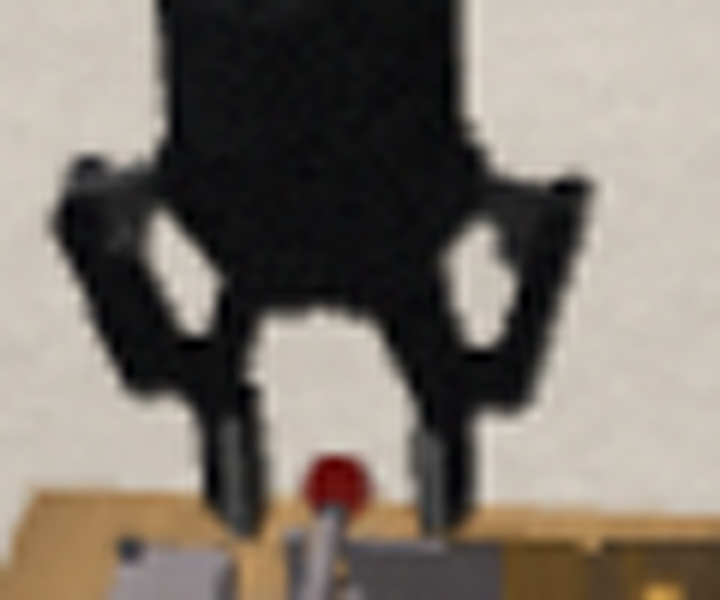

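The knob (337,485) sits nearly centred between the finger inner edges (265 and 413). I'll close in stages, watching the lateral force.

servo_tool --rows '[[[-0.0005,0,0.002],0,0.2],[[-0.0005,0,0.002],0,0.4],[[-0.0005,0,0.002],0,0.44],[[-0.0005,0,0.002],0,0.44]]'

```text
t: 5.75
eef_pos: [0.518, -0.1332, 0.1215]
eef_rot: [2.091, 2.343, 0.001]
contact_force: [0.6, 0.6, 0.2]
grip_width: 0.024
```

servo_tool --rows '[[[0,0,0],0,0.47],[[0,0,0],0,0.5],[[0,0,0],0,0.5]]'

```text
t: 6.05
eef_pos: [0.518, -0.1332, 0.1215]
eef_rot: [2.091, 2.343, 0.001]
contact_force: [-0.1, 0.0, 0.7]
grip_width: 0.0212
```

servo_tool --rows '[[[0,0,0],0,0.52],[[0,0,0],0,0.53]]'

```text
t: 6.25
eef_pos: [0.518, -0.1332, 0.1215]
eef_rot: [2.091, 2.343, 0.001]
contact_force: [-0.1, 0.0, -0.6]
grip_width: 0.0197
```

servo_tool --rows '[[[0,0,0],0,0.545],[[0,0,0],0,0.55]]'

```text
t: 6.45
eef_pos: [0.518, -0.1332, 0.1214]
eef_rot: [2.091, 2.343, 0.001]
contact_force: [-0.2, -0.4, -0.6]
grip_width: 0.0188
```

servo_tool --rows '[[[0,0,0],0,0.56],[[0,0,0],0,0.56]]'

```text
t: 6.65
eef_pos: [0.518, -0.1332, 0.1215]
eef_rot: [2.091, 2.343, 0.001]
contact_force: [-1.0, 0.4, 1.0]
grip_width: 0.0187
```

servo_tool --rows '[[[0,0,0],0,0.59],[[0,0,0],0,0.62]]'

```text
t: 6.85
eef_pos: [0.518, -0.1333, 0.1215]
eef_rot: [2.091, 2.343, 0.0]
contact_force: [-0.2, -1.4, 0.1]
grip_width: 0.0167
```

servo_tool --rows '[[[0,0,0],0,0.75],[[0,0,0],0,0.9]]'

```text
t: 7.05
eef_pos: [0.518, -0.1333, 0.1217]
eef_rot: [2.09, 2.343, 0.001]
contact_force: [-0.7, -0.4, 1.0]
grip_width: 0.0144
```

Run:
```python
from h import *
crop('scene',190,150,60,45,12,'s4.png')
```

```text
(no output)
```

View pics/s4.png

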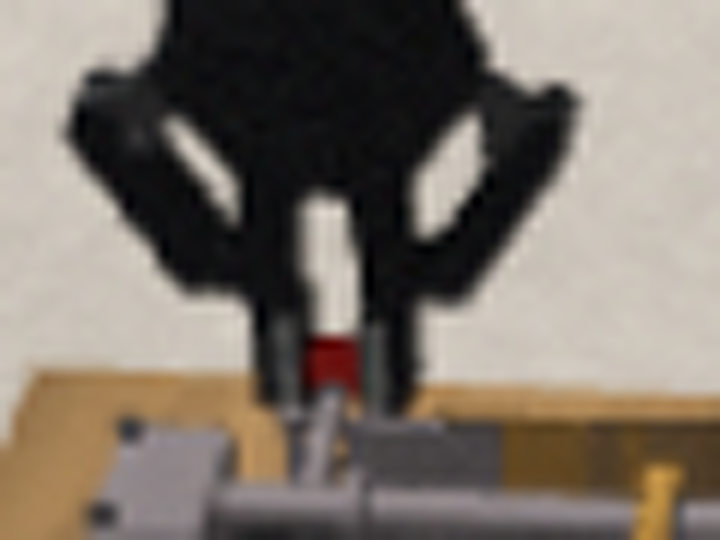

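The knob is gripped with red visible between the pads at (333,365). Firm up, then begin the arc lift.

servo_tool --rows '[[[0,0,0],0,1],[[0,0,0],0,1],[[0,0.0007,-0.0023],0,1],[[0,0.0015,-0.0046],0,1]]'

```text
t: 7.5
eef_pos: [0.5193, -0.1331, 0.1258]
eef_rot: [2.091, 2.344, -0.0]
contact_force: [1.0, -0.6, -4.2]
grip_width: 0.0146
```

servo_tool --rows '[[[0,0.0008,-0.0023],0,1],[[0,0.0019,-0.0045],0,1],[[0,0.003,-0.0067],0,1],[[0,0.0043,-0.0088],0,1]]'

```text
t: 7.9
eef_pos: [0.5232, -0.1325, 0.1344]
eef_rot: [-2.091, -2.344, 0.001]
contact_force: [1.2, -0.3, -7.5]
grip_width: 0.0146
```

servo_tool --rows '[[[0,0.002,-0.002],0,1],[[0,0.0034,-0.004],0,1],[[0,0.005,-0.0058],0,1],[[0,0.0066,-0.0075],0,1]]'

```text
t: 8.3
eef_pos: [0.5347, -0.1316, 0.143]
eef_rot: [2.087, 2.339, 0.009]
contact_force: [10.6, 1.2, -11.7]
grip_width: 0.0141
```

servo_tool --rows '[[[0,0.0017,-0.0017],0,1],[[0,0.0034,-0.0033],0,1],[[0,0.0053,-0.0049],0,1],[[0,0.0073,-0.0063],0,1]]'

```text
t: 8.7
eef_pos: [0.5442, -0.1304, 0.1487]
eef_rot: [2.086, 2.337, 0.014]
contact_force: [8.4, 0.7, -17.9]
grip_width: 0.0127
```

Run:
```python
from h import *
np.set_printoptions(precision=4,suppress=True)
o=monitor.get_obs();print(o['ft_torque'],o['contact_force'],tcp(2)[0])
crop('scene',190,140,60,50,12,'s5.png')
```

```text
[-0.0512 -1.3468  0.2212] [  8.4106   0.6709 -17.886 ] [ 0.5443 -0.1304  0.1488]
```

View pics/s5.png

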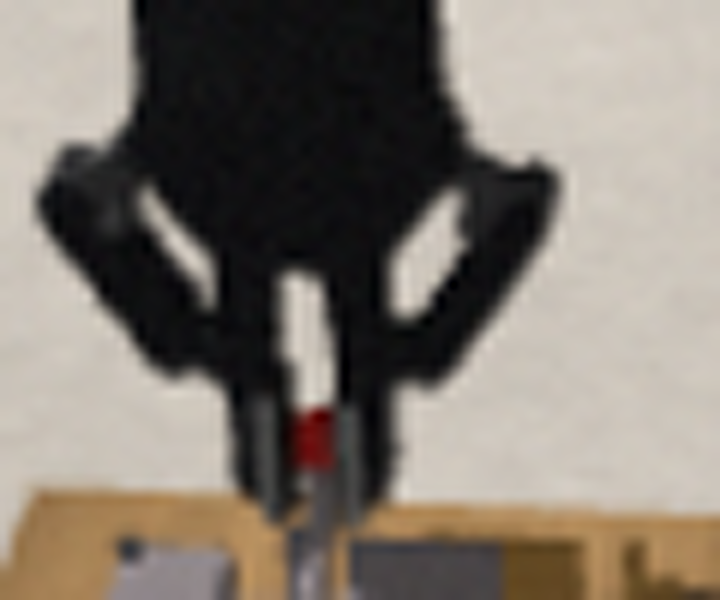

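Run:
```python
from h import *
s,n=red('scene',205,165,235,190);print(s,n)
k=np.array([.5171,-.1325,.139]);bx=np.array([.9938,.1115,0]);by=np.array([-.1115,.9938,0]);z=np.array([0,0,1.])
ax=k+bx*.0464-z*.0124
for t in(0,.2,.4,.6,.8,1,1.1): a=.262+t;print(t,proj('scene',ax-bx*.048*np.cos(a)+z*.048*np.sin(a)))
```

```text
(np.float64(215.57746478873239), np.float64(176.09859154929578)) 11
0 (np.float64(217.95495431025023), np.float64(180.1308206872103))
0.2 (np.float64(217.61878742026607), np.float64(178.28861569916663))
0.4 (np.float64(217.20458898917133), np.float64(176.95813125172614))
0.6 (np.float64(216.72705215269008), np.float64(176.19979194167814))
0.8 (np.float64(216.20385065957862), np.float64(176.0541723535971))
1 (np.float64(215.65516341579365), np.float64(176.5388369529368))
1.1 (np.float64(215.3780918102258), np.float64(177.01607871734137))
```

servo_tool --rows '[[[0,0,0],0,0.75],[[0,0,0],0,0.7]]'

```text
t: 9.1
eef_pos: [0.5441, -0.1303, 0.1483]
eef_rot: [2.086, 2.337, 0.013]
contact_force: [4.0, -0.8, -9.9]
grip_width: 0.0127
```

servo_tool --rows '[[[0,0,0],0,0.65],[[0,0,0],0,0.65]]'

```text
t: 9.3
eef_pos: [0.5446, -0.1303, 0.149]
eef_rot: [2.086, 2.336, 0.015]
contact_force: [2.4, 1.1, -3.8]
grip_width: 0.0148
```

servo_tool --rows '[[[0.001,0,0],0,0.65],[[0.002,0,0],0,0.65],[[0.004,0,0],0,0.65],[[0.006,0,0],0,0.65],[[0.008,0,0],0,0.65],[[0.01,0,0],0,0.65],[[0.012,0,0],0,0.65],[[0.014,0,0],0,0.65]]'

```text
t: 10.1
eef_pos: [0.543, -0.1162, 0.149]
eef_rot: [2.086, 2.336, 0.015]
contact_force: [2.2, -1.3, -4.9]
grip_width: 0.0153
```

servo_tool --rows '[[[0.002,0,0],0,0.65],[[0.004,0,0],0,0.65],[[0.006,0,0],0,0.65],[[0.008,0,0],0,0.65],[[0.01,0,0],0,0.65],[[0.012,0,0],0,0.65],[[0.014,0,0],0,0.65],[[0.016,0,0],0,0.65]]'

```text
t: 10.9
eef_pos: [0.5411, -0.1001, 0.149]
eef_rot: [2.086, 2.336, 0.015]
contact_force: [3.5, -0.2, -4.4]
grip_width: 0.0154
```

servo_tool --rows '[[[0.002,0,0],0,0.65],[[0.004,0,0],0,0.65],[[0.006,0,0],0,0.65],[[0.008,0,0],0,0.65],[[0.01,0,0],0,0.65],[[0.012,0,0],0,0.65],[[0.014,0,0],0,0.65],[[0.015,0,0],0,0.65]]'

```text
t: 11.7
eef_pos: [0.5394, -0.085, 0.1489]
eef_rot: [2.086, 2.336, 0.015]
contact_force: [1.9, -0.5, -4.0]
grip_width: 0.0149
```

From the first top crop, the far-notch gap is at x≈435–455 versus the handle arm at ≈576. That puts the stop at about 71±3 mm. I'll go to about 62 mm, then creep.

servo_tool --rows '[[[0.002,0,0],0,0.65],[[0.004,0,0],0,0.65],[[0.005,0,0],0,0.65]]'

```text
t: 12.0
eef_pos: [0.5388, -0.0798, 0.1489]
eef_rot: [2.086, 2.336, 0.015]
contact_force: [1.8, -1.1, -4.7]
grip_width: 0.015
```

servo_tool --rows '[[[0.0015,0,0],0,0.65],[[0.003,0,0],0,0.65],[[0.0045,0,0],0,0.65],[[0.005,0,0],0,0.65]]'

```text
t: 12.4
eef_pos: [0.5382, -0.0747, 0.1489]
eef_rot: [2.086, 2.336, 0.015]
contact_force: [2.7, -1.0, -3.9]
grip_width: 0.0151
```

servo_tool --rows '[[[0.001,0,0],0,0.65],[[0.002,0,0],0,0.65],[[0.003,0,0],0,0.65],[[0.004,0,0],0,0.65]]'

```text
t: 12.8
eef_pos: [0.5378, -0.0706, 0.1489]
eef_rot: [2.086, 2.336, 0.015]
contact_force: [3.2, -1.2, -4.1]
grip_width: 0.0154
```

servo_tool --rows '[[[0.001,0,0],0,0.65],[[0.002,0,0],0,0.65]]'

```text
t: 13.0
eef_pos: [0.5375, -0.0686, 0.1489]
eef_rot: [2.086, 2.336, 0.015]
contact_force: [3.5, -1.5, -3.1]
grip_width: 0.0149
```

servo_tool --rows '[[[0.001,0,0],0,0.65],[[0.002,0,0],0,0.65]]'

```text
t: 13.2
eef_pos: [0.5373, -0.0665, 0.1489]
eef_rot: [2.086, 2.336, 0.015]
contact_force: [3.7, -1.1, -4.3]
grip_width: 0.0151
```

servo_tool --rows '[[[0.001,0,0],0,0.65],[[0.0018,0,0],0,0.65]]'

```text
t: 13.4
eef_pos: [0.5371, -0.0646, 0.1489]
eef_rot: [2.086, 2.336, 0.015]
contact_force: [3.5, -0.8, -4.7]
grip_width: 0.0148
```

servo_tool --rows '[[[0.0009,0,0],0,0.65],[[0.0016,0,0],0,0.65]]'

```text
t: 13.6
eef_pos: [0.5369, -0.0629, 0.1489]
eef_rot: [2.086, 2.336, 0.015]
contact_force: [2.9, -1.3, -3.7]
grip_width: 0.0151
```

servo_tool --rows '[[[0.0008,0,0],0,0.65],[[0.0015,0,0],0,0.65]]'

```text
t: 13.8
eef_pos: [0.5367, -0.0614, 0.1489]
eef_rot: [2.086, 2.336, 0.015]
contact_force: [3.1, -1.0, -4.8]
grip_width: 0.0152
```

servo_tool --rows '[[[0.0008,0,0],0,0.65],[[0.0015,0,0],0,0.65]]'

```text
t: 14.0
eef_pos: [0.5365, -0.0598, 0.1489]
eef_rot: [2.086, 2.336, 0.015]
contact_force: [2.5, -1.3, -3.7]
grip_width: 0.0151
```

Now at about 71 mm.

servo_tool --rows '[[[0.0008,0,0],0,0.65],[[0.0015,0,0],0,0.65]]'

```text
t: 14.2
eef_pos: [0.5366, -0.0592, 0.149]
eef_rot: [2.084, 2.336, 0.013]
contact_force: [2.6, -5.6, -3.3]
grip_width: 0.0147
```

Stop found at about 71.5 mm with 5.6 N lateral force, which agrees with the visual estimate. I'll back off slightly, then lower on the reverse arc.

servo_tool --rows '[[[-0.0005,0,0],0,0.63],[[-0.0005,-0.004,0.0015],0,0.63],[[-0.0005,-0.006,0.0025],0,0.63],[[-0.0005,-0.0085,0.004],0,0.63]]'

```text
t: 14.6
eef_pos: [0.5299, -0.0604, 0.1451]
eef_rot: [2.083, 2.333, 0.018]
contact_force: [7.2, -0.4, -6.7]
grip_width: 0.0157
```

servo_tool --rows '[[[0,-0.0005,0.001],0,0.62],[[0,-0.001,0.0025],0,0.62],[[0,-0.002,0.004],0,0.62],[[0,-0.003,0.0055],0,0.62]]'

```text
t: 15.0
eef_pos: [0.5265, -0.0607, 0.1395]
eef_rot: [2.083, 2.334, 0.018]
contact_force: [0.9, -1.3, -2.3]
grip_width: 0.0162
```

Run:
```python
from h import *
crop('scene',205,145,70,52,11,'s6.png')
```

```text
(no output)
```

View pics/s6.png

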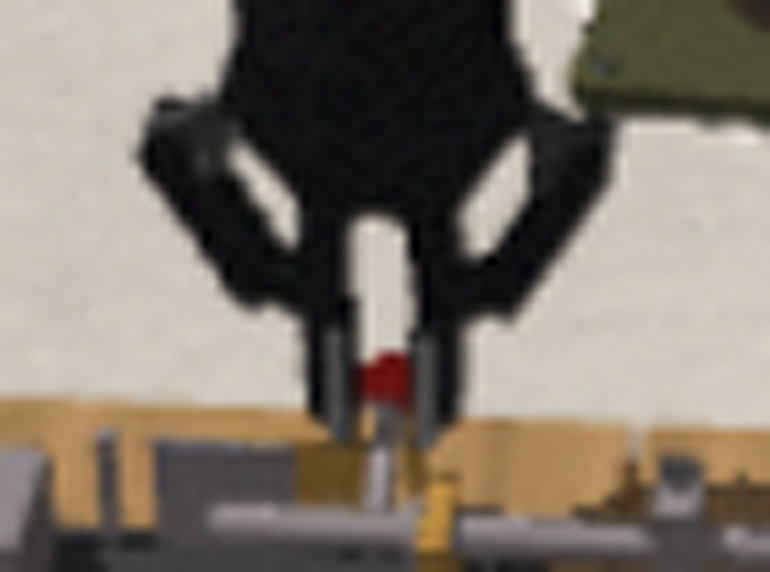

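servo_tool --rows '[[[0,-0.0025,0],0,0.61],[[0,-0.005,0],0,0.6],[[0,-0.0075,0.001],0,0.6],[[0,-0.009,0.002],0,0.6]]'

```text
t: 15.45
eef_pos: [0.5191, -0.0617, 0.1376]
eef_rot: [2.082, 2.331, 0.022]
contact_force: [5.4, 0.7, -2.6]
grip_width: 0.0169
```

servo_tool --rows '[[[0,-0.0025,0.001],0,0.6],[[0,-0.0045,0.003],0,0.6],[[0,-0.0055,0.005],0,0.6],[[0,-0.0065,0.0075],0,0.6]]'

```text
t: 15.85
eef_pos: [0.5147, -0.0622, 0.1317]
eef_rot: [2.08, 2.329, 0.026]
contact_force: [3.0, 1.1, 7.9]
grip_width: 0.0174
```

servo_tool --rows '[[[0,0,0],0,0.56],[[0,0,0],0,0.53],[[0,0,0],0,0.5]]'

```text
t: 16.15
eef_pos: [0.5136, -0.062, 0.1314]
eef_rot: [2.081, 2.33, 0.025]
contact_force: [-0.2, -0.0, -0.4]
grip_width: 0.0217
```

Run:
```python
from h import *
o=monitor.get_obs();print(o['contact_force'],o['eef_pos'],o['grip_width'])
crop('scene',205,145,70,52,11,'s7.png')
s=red('scene',225,165,255,195);print(s)
k=np.array([.5171,-.1325,.139]);bx=np.array([.9938,.1115,0]);by=np.array([-.1115,.9938,0]);z=np.array([0,0,1.])
ax=k+bx*.0464-z*.0124+.0715*by
for t in(0,.1,.2,.3,.5): a=.262+t;print(t,np.array(proj('scene',ax-bx*.048*np.cos(a)+z*.048*np.sin(a)))-[.75,.78])
```

```text
[-0.23436032 -0.02665674 -0.41682631] [ 0.51355278 -0.06201327  0.13143764] 0.02168143122847449
((np.float64(240.3235294117647), np.float64(180.70378151260505)), 22)
0 [239.99050399 180.34447684]
0.1 [239.88942291 179.36219581]
0.2 [239.77155278 178.49960394]
0.3 [239.6378818  177.76589193]
0.5 [239.32789707 176.71660746]
```

View pics/s7.png

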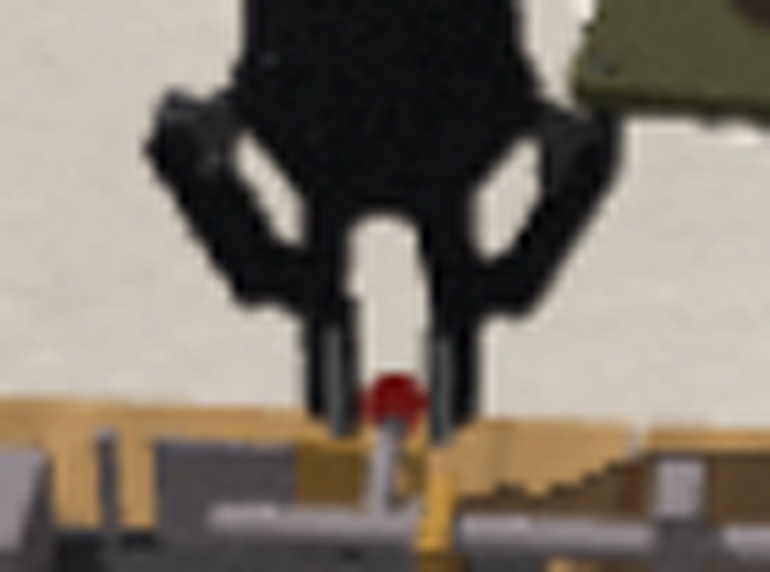

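The knob now lies at (393,400) between free fingers, and its centroid matches a lift of about 0. Open further and retreat.

servo_tool --rows '[[[0,0,0],0,0.3],[[0,0,0],0,0.2],[[0,0,-0.01],0,0.2],[[0,0,-0.03],0,0.2],[[0,0,-0.07],0,0.2],[[0,0,-0.11],0,0.2],[[0,-0.06,-0.15],0,0.2],[[0,-0.1,-0.15],0,0.2]]'

```text
t: 17.05
eef_pos: [0.423, -0.0731, 0.2812]
eef_rot: [2.075, 2.326, 0.03]
contact_force: [-0.6, -1.2, 0.3]
grip_width: 0.0341
```

Run:
```python
from h import *
crop('scene',175,150,140,105,5.5,'s8.png')
print(red('scene',225,165,255,195),monitor.get_obs()['t'])
```

```text
((np.float64(239.93908629441626), np.float64(180.34263959390864)), 20) 17.15
```

View pics/s8.png

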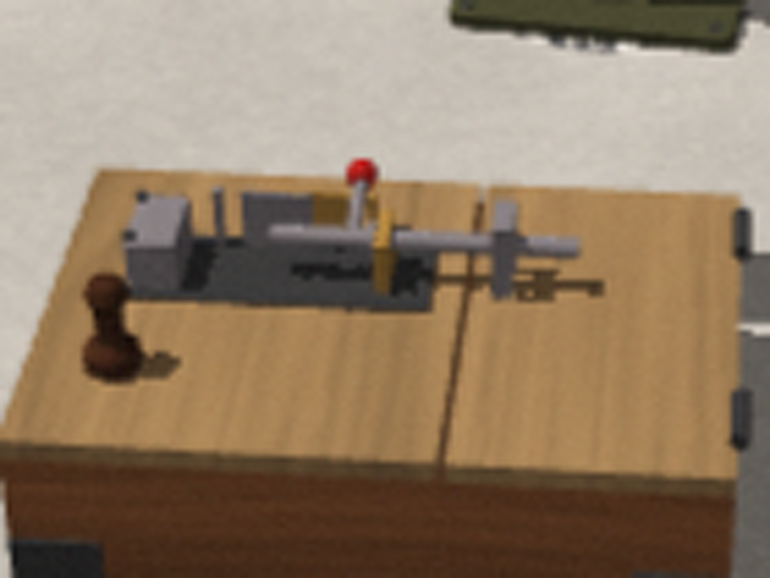

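The bolt passes through the staple, and the knob centroid (239.94, 180.34) matches the predicted lying-down position (239.99, 180.34).

```bash
python3 -c "
from plant import sign_off
print(sign_off())"
```

```text
the job is handed in; nothing more can be done
None
```

The box is bolted and handed in at about 17 s; sign-off gives no verdict, so what follows rests on my own checks.

- **Lid:** I pressed it shut at 21 N.
- **Bolt:** I lifted the handle about 0.8 rad and slid the bolt until it stopped at about 71.5 mm. That agrees with the 71 mm I estimated from the first top picture.
- **Handle:** I lowered it into the far notch, let go and retreated.

**Final checks:**
- The last picture shows the lid shut, the bolt's nose through the staple and the gripper clear.
- The knob's image centroid matches the predicted fully-down position within 0.1 px.
- The stamp stands where it was. I moved nothing near the tray, carton, cup or jar, but did not look at them again.

**Forces:**
- The most side force I read at the wrist while sliding was 5.6 N, when the bolt met the stop.
- While lifting, the tight grip on the knob built up about 18 N of downward force at the wrist, so I loosened the grip before sliding.
- While lowering, I read a brief 7.9 N upward, so I released the knob there and the handle dropped the last small angle.
- I could not measure the force between the bolt and its fittings directly.

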